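# Restart the inspection rig at its push buttons

## Robot

A 7-joint arm with a two-finger parallel gripper is mounted at the origin on a cart in front of the work surface, level with it; the furniture and walls round the work are solid. World frame = base frame: x ahead of the robot, y to its left, z up, the work surface at z = 0. Lengths are in m, angles in rad, forces in N, time in s.
With the tool pointing down it reaches from about 0.425 to 1.025 m from the base axis. Payload 3.6 kg.
Tool frame: the origin (TCP) lies between the finger pads; the fingertips stand 17 mm ahead of it and the grasp point (between the pads) lies 2 mm behind it (r.finger_overhang is the distance from the TCP to the fingertips, in m); z points along the fingers, y is the line along which they close (so a half turn about z gives the same grasp; the last joint's range is limited). The gripper opens to 85 mm and grips with 20 to 120 N. Pads are 22 mm wide; open, the fingers measure 114 mm over their backs; the gripper's body (76 mm by 85 mm) begins 54 mm behind the grasp point. The pads swing forward as they close: fully open they stand 13 mm farther back than shut.
Start: joints at [1.016, 0.591, 0.048, 1.609, -0.033, 0.943, -0.034], TCP at [0.322, -0.649, 0.248] pointing down, gripper open.
Joint ranges: [-2.69, 2.69], [-0.47, 2.24], [-1.27, 1.36], [0.19, 2.51], [-1.53, 4.68], [0.08, 2.07], [-3.09, 3.09]. Speed limits (rad/s): [2.57, 2.57, 3.14, 3.14, 3.14, 3.14, 3.14].

## Interface

Orientations are given as [roll, pitch, yaw] about the fixed x, y, z axes, in that order (R = Rz(yaw) Ry(pitch) Rx(roll)).
In Python, from workcell import r, read_camera, get_calibration, sense gives the robot as it stands (r), with the cameras as plain functions and the readings as plain functions.
- The arm moves only by the tool drive_effector, called after "Emit:" as name(argument=value, ...) on one line, values as JSON. Schema: {"type":"object","properties":{"steps":{"type":"array","items":{"type":"number"},"minItems":5,"maxItems":60},"clamp_n":{"type":"number"},"only":{"type":"string"},"quiet":{"type":"boolean"},"lines":{"type":"string"}},"required":["steps"],"additionalProperties":false}. steps is one flat list of numbers that holds 1 to 12 rows one after another, with no inner brackets; each row has 5 numbers: dx, dy, dz in parts of the range, where 1.0 means 1000 mm, then a turn about the tool's z in fractions of the full range, 1 being pi rad, then the finger opening in m; each row is the pose to reach, as a shift and turn from the pose commanded when the call began, along the tool's axes at that moment; what a row does not reach only later rows make up. A row lasts 1/8 s, in which the tool goes at most 0.0625 m and 0.188 rad, less where a joint would pass 70% of its speed; a pose out of reach is approached as far as the arm can. The fingers move at their own pace and stop on an object; clamp_n is the grip in N (left out, the last holds). Time passes only in rows, so rows that do not move let the fingers close. The tool returns the time, the measured TCP pose, the force, the opening and the grip force at its end. only (a regular expression) keeps the lines of the reply that match it, lines (a string "A,B") keeps lines A to B, and quiet returns only ok. Input that does not fit is refused with a message, and nothing moves.
- sense(): the state, without advancing time (a new reading comes with each control period).
- read_camera(name): name is "scene" or "side" or "wrist"; returns (picture, depth): 480x640x3 uint8, red, green, blue; 480x640 float32, m along the optical axis (not along the pixel's ray), 0 where there is no reading.
- get_calibration(name): a dict with "intrinsics" (3x3 intrinsics, pixels), "position" and "orientation" of the camera in the world. Camera axes: x right, y down, z forward; pixel columns grow to the right and rows downward; lengths in m; the calibration is good to about 2 mm. A picture is of the moment at which its call begins: read the wrist's pose just before it. get_calibration takes no time and is no camera call; for the wrist camera it gives the pose at the moment of the call.
- r.finish_job(): hands the job in; it is judged then, once.
The state is a dict: "clock": time; "q": joint angles; "joint_velocities": joint speeds; "joint_efforts": joint torques, N m; "eef_pos": TCP position; "eef_rot": TCP orientation; "force": force on the tool from outside, world axes, zero at the start; "wrist_torque": the same for the moment, N m; "grip_width": finger opening in m; "gripper_force": force on a finger pad.
Only numpy, scipy, OpenCV 4.12 (cv2) and the standard library are available. Lean on these libraries where they do the work, as an engineer would, in place of code of your own. Each camera call takes 0.05 s, during which the arm holds its last target. There are 200 camera calls.

## Task

Restart the inspection rig by pressing its buttons lightly with the fingertips, in this order: red OFF button on the grey switch box, blue reset button, black ON button on the switch box, green start button. Press each well down and let it spring back before the next, one button at a time, and leave the yellow lamp-test button alone. Only touch: grasp and lift nothing, leave the boxes standing where they are, and do not disturb the tools, blister strips and jar round them.

Things in the scene. Friction and masses are not known exactly. Their poses are not given: they have to be found in the camera images.
- switch_box: grey-blue switch box 102 (x) x 61 (y) mm, housing 43 mm high, loose (0.35-0.7 kg). Along x in its top: red OFF button (x -9 to 11 mm, y -11 to 11) and black ON button (x 12 to 32, y -11 to 11), tops at 48 mm, 1 mm apart: press each in its half away from the other, so that the fingertip does not cover the neighbour. Origin: centre of the underside, z up.
- off_top (a point): middle of the top of the red OFF button (20 x 22 mm), unpressed, 48 mm above the worktop; axes as the switch box, the ON button lies towards +x
- on_top (a point): middle of the top of the black ON button (20 x 22 mm), unpressed, 48 mm above the worktop; axes as the switch box, the OFF button lies towards -x
- switch_box_off (a joint): travel of the red OFF button of the switch box, 0 = up, 0.003 m = fully down, straight down; spring from 0 N (up) to 8 N fully down, then a hard stop (a press of about 6 N is enough); returns by itself
- switch_box_on (a joint): travel of the black ON button of the switch box, 0 = up, 0.003 m = fully down, straight down; spring from 0 N (up) to 8 N fully down, then a hard stop (a press of about 6 N is enough); returns by itself
- blue_station: reset station: a grey metal box 64 x 64 mm, 44 mm high, standing loose on the thin red card (1.6 mm) (about 0.6 kg), with one round blue push button (30 mm across) in the middle of its top, in an aluminium collar 39 mm across whose top is at 48 mm; a small black plug on its +x side. Origin: centre of the underside, z up.
- blue_station_top (a point): centre of the top of the blue button, unpressed, 56 mm above the underside of its box
- blue_station_button (a joint): travel of the blue button, 0 = up, 0.005 m = fully down, straight down; the spring pushes back with about 1 N at the start and 4 N fully down, and returns it by itself
- green_station: start station: a grey metal box 64 x 64 mm, 44 mm high, standing loose on the thin red card (1.6 mm) (about 0.6 kg), with one round green push button (30 mm across) in the middle of its top, in an aluminium collar 39 mm across whose top is at 48 mm; a small black plug on its +x side. Origin: centre of the underside, z up.
- green_station_top (a point): centre of the top of the green button, unpressed, 56 mm above the underside of its box
- green_station_button (a joint): travel of the green button, 0 = up, 0.005 m = fully down, straight down; the spring pushes back with about 1 N at the start and 4 N fully down, and returns it by itself
- yellow_station: lamp-test station, to be left alone: a grey metal box 64 x 64 mm, 44 mm high, standing loose on the thin red card (1.6 mm) (about 0.6 kg), with one round yellow push button (30 mm across) in the middle of its top, in an aluminium collar 39 mm across whose top is at 48 mm; a small black plug on its +x side. Origin: centre of the underside, z up.
- yellow_station_button (a joint): travel of the yellow button, 0 = up, 0.005 m = fully down, straight down; the spring pushes back with about 1 N at the start and 4 N fully down, and returns it by itself
- screwdriver: bystander: red-handled screwdriver, 160 mm long, 20 mm high, lying on the worktop; origin under its middle, long axis y
- marker_pen: bystander: white marker with a blue cap, 135 mm long, 15 mm high, lying on the worktop; origin under its middle, long axis y
- tweezers: bystander: steel tweezers, 124 mm long, 9 mm high; origin under the middle, long axis y
- hex_key: bystander: black L-shaped hex key, 82 x 28 mm, 6 mm high; origin under the middle, long axis y
- strip_clear: bystander: clear blister strip, 98 x 37 mm, 6 mm high; origin under the middle, long axis x
- strip_orange_a: bystander: orange blister strip, 98 x 37 mm, 8 mm high; origin under the middle, long axis x
- tablet_jar: bystander: white tablet jar with a blue-green band, 49 mm across, 86 mm high, standing upright; origin at the centre of the underside

How it is judged:
On the way, in this order (a step that is already met when the one before it is completed fails the run):
1. the red OFF button alone is pressed well down by the fingers (at least 1.8 mm) (value of joint switch_box_off above 0.0018 m and contact force between the fingers and switch_box above 0.3 N and value of joint each of switch_box_on, blue_station_button, green_station_button, yellow_station_button below 0.0015 m), for 0.1 s.
2. the red OFF button is let up again, all buttons up (within 1 mm) (value of joint each of switch_box_off, switch_box_on, blue_station_button, green_station_button, yellow_station_button below 0.001 m), for 0.1 s.
3. the blue reset button alone is pressed well down by the fingers (at least 3.5 mm) (value of joint blue_station_button above 0.0035 m and contact force between the fingers and blue_station above 0.3 N and value of joint each of switch_box_off, switch_box_on, green_station_button, yellow_station_button below 0.0015 m), for 0.1 s.
4. the blue reset button is let up again, all buttons up (within 1 mm) (all of step 2), for 0.1 s.
5. the black ON button alone is pressed well down by the fingers (at least 1.8 mm) (value of joint switch_box_on above 0.0018 m and contact force between the fingers and switch_box above 0.3 N and value of joint each of switch_box_off, blue_station_button, green_station_button, yellow_station_button below 0.0015 m), for 0.1 s.
6. the black ON button is let up again, all buttons up (within 1 mm) (all of step 4), for 0.1 s.
7. the green start button alone is pressed well down by the fingers (at least 3.5 mm) (value of joint green_station_button above 0.0035 m and contact force between the fingers and green_station above 0.3 N and value of joint each of switch_box_off, switch_box_on, blue_station_button, yellow_station_button below 0.0015 m), for 0.1 s.
8. the green start button is let up again, all buttons up (within 1 mm) (all of step 6), for 0.1 s.
At the end, for the whole second after the job is handed in: After the four presses in order, every button is up again (within 1 mm), the switch box and the three stations stand upright and at rest within 20 mm of where they started, and the seven bystanders lie within 20 mm of where they started (all of step 8 and distance of each of switch_box, blue_station, green_station, yellow_station, screwdriver, marker_pen, tweezers, hex_key, strip_clear, strip_orange_a, tablet_jar from where it was at the start of the episode below 0.02 m and angle between each of switch_box, blue_station, green_station, yellow_station's own z axis and vertical below 0.1 rad and linear speed of each of switch_box, blue_station, green_station, yellow_station below 0.01 m/s); the robot touches nothing.
It fails at once if a box is lifted more than 8 mm, shoved more than 20 mm, or tipped more than 0.2 rad (height (world z) of any of switch_box, blue_station, green_station, yellow_station above 0.008 m or distance of any of switch_box, blue_station, green_station, yellow_station from where it was at the start of the episode above 0.02 m or angle between any of switch_box, blue_station, green_station, yellow_station's own z axis and vertical above 0.2 rad).
It fails at once if a box is pressed harder than 40 N (contact force between any of the arm, the fingers and switch_box above 40 N or contact force between any of the arm, the fingers and blue_station above 40 N or contact force between any of the arm, the fingers and green_station above 40 N or contact force between any of the arm, the fingers and yellow_station above 40 N).
It fails at once if the yellow button is pressed (more than 1.5 mm) (value of joint yellow_station_button above 0.0015 m).
It fails at once if two buttons are down at once (both more than 1.5 mm) (value of joint each of switch_box_off, switch_box_on above 0.0015 m or value of joint each of switch_box_off, blue_station_button above 0.0015 m or value of joint each of switch_box_off, green_station_button above 0.0015 m or value of joint each of switch_box_on, blue_station_button above 0.0015 m or value of joint each of switch_box_on, green_station_button above 0.0015 m or value of joint each of blue_station_button, green_station_button above 0.0015 m).
It fails at once if a bystander is moved more than 20 mm (distance of any of screwdriver, marker_pen, tweezers, hex_key, strip_clear, strip_orange_a, tablet_jar from where it was at the start of the episode above 0.02 m).
It also fails if it takes over 54 s, if anything falls off the work surface, if the arm or the gripper's body presses on something with over 40 N, if the wrist force passes 120 N, or if a joint passes its speed limit or range.

## Working session

There is one attempt and no reset: what is moved stays moved. The work goes in short steps, Python scripts to look and compute and a tool call to move; the robot and the scene stay as the last step left them, time stands still between calls to the robot, and variables do not carry over. Pictures are saved under pics/ and viewed, at most 10 in all, crops included, and the job is handed in when it is done.

```bash
ls; mkdir -p pics; python3 - <<'E'
from workcell import r, read_camera, get_calibration, sense
import cv2,numpy as np
s=sense();print(s)
for n in("scene","side"):
    p,d=read_camera(n);np.savez(f"/tmp/{n}.npz",p=p,d=d)
    c=get_calibration(n);print(n,c)
    cv2.imwrite(f"pics/{n}0.png",p[:,:,::-1])
E
```

```text
pics
workcell.py
{'clock': 0.0, 'q': array([ 1.01648879,  0.59211031,  0.04830912,  1.60985168, -0.03328217,
        0.94270445, -0.0337053 ]), 'joint_velocities': array([ 0.00124602, -0.0009217 ,  0.00054473,  0.00043253,  0.00066051,
       -0.00144377, -0.00232366]), 'joint_efforts': array([-6.51111695e-04, -5.48693669e+01,  1.54608205e+00, -1.98126304e+01,
        9.32653842e-03,  8.70091404e-03,  4.46917383e-06]), 'eef_pos': array([ 0.32202728, -0.6486583 ,  0.24713652]), 'eef_rot': array([-3.13932819e+00,  1.47027249e-04,  4.60884938e-01]), 'force': array([0.6174213 , 0.39042938, 0.13564531]), 'wrist_torque': array([ 0.02162723,  0.00730042, -0.0045889 ]), 'gripper_force': 0.0, 'grip_width': 0.08560608393677964}
scene {'intrinsics': array([[595.37942401,   0.        , 321.94856361],
       [  0.        , 595.37942401, 245.82512811],
       [  0.        ,   0.        ,   1.        ]]), 'position': array([-0.22657613,  0.73244729,  0.54043727]), 'orientation': array([-2.00357377,  0.00561951, -2.34598752])}
side {'intrinsics': array([[605.71363584,   0.        , 323.00827947],
       [  0.        , 605.71363584, 232.54832772],
       [  0.        ,   0.        ,   1.        ]]), 'position': array([1.13093019e-04, 7.02952197e-01, 4.22985291e-01]), 'orientation': array([-1.96698297,  0.00978881, -2.53953422])}
```

View pics/scene0.png

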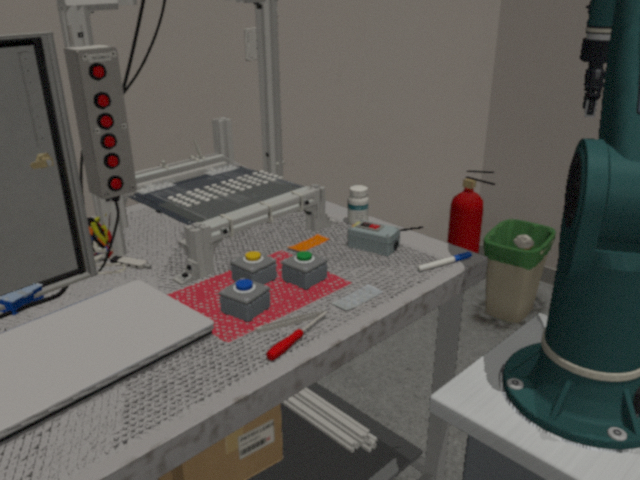

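View pics/side0.png

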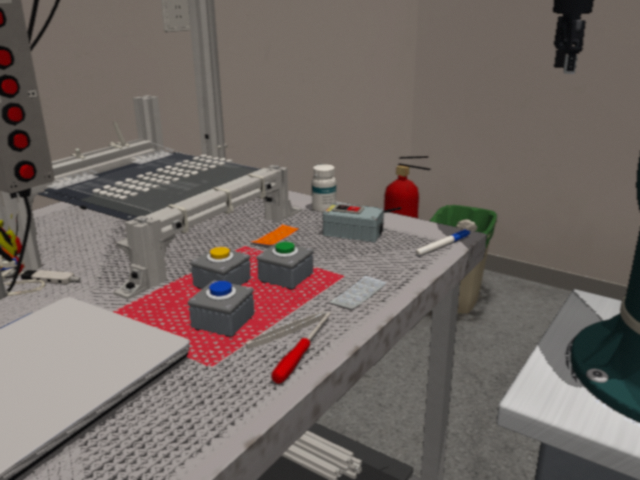

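The scene view shows blue at about (245,286), yellow (254,257), green (304,257) and the switch box at (373,237), with the red button at (370,227). The jar is behind the box at (358,203). The side view shows the same layout, with blue at (220,288), green (285,247) and the box at (352,223).

```bash
cat > h.py <<'E'
import numpy as np,cv2
from scipy.spatial.transform import Rotation as R
def ray(c,uv):
    K=c["intrinsics"];d=np.linalg.inv(K)@np.array([uv[0],uv[1],1.]);return c["position"],R.from_euler("xyz",c["orientation"]).as_matrix()@d
def plane(c,uv,z):
    o,d=ray(c,uv);return o+d*(z-o[2])/d[2]
H={"blue":(105,130,.0576),"green":(45,85,.0576),"yellow":(18,35,.0576),"red":(0,8,.048)}
def blobs(p,name,roi=None,smin=130,vmin=60):
    a,b,z=H[name];h=cv2.cvtColor(p,cv2.COLOR_RGB2HSV)
    m=cv2.inRange(h,(a,smin,vmin),(b,255,255))
    if name=="red": m|=cv2.inRange(h,(172,smin,vmin),(180,255,255))
    if roi:
        k=np.zeros_like(m);x0,y0,x1,y1=roi;k[y0:y1,x0:x1]=255;m&=k
    n,l,st,ce=cv2.connectedComponentsWithStats(m)
    return [(st[i,4],ce[i].round(1),st[i,:4]) for i in sorted(range(1,n),key=lambda i:-st[i,4])[:2]]
E
python3 - <<'E'
from h import *
from workcell import r, read_camera, get_calibration, sense
rois={"scene":{"blue":(225,270,270,300),"yellow":(235,245,275,270),"green":(290,245,320,268),"red":(355,218,385,236)},
"side":{"blue":(200,275,240,300),"yellow":(205,240,235,265),"green":(270,238,300,256),"red":(330,200,365,216)}}
for n in rois:
    p=np.load(f"/tmp/{n}.npz")["p"];c=get_calibration(n)
    for k,roi in rois[n].items():
        for a,ce,b in blobs(p,k,roi)[:1]: print(n,k,a,ce,b,plane(c,ce,H[k][2]).round(4))
# box / others outlines rough
c=get_calibration("scene")
for nm,uv,z in [("box left near top",(348,233),.043),("box near right",(379,240),.043),("box right far",(399,231),.043),("jar top",(358,188),.086),("conveyor near leg top",(192,232),.1),("conv right leg top",(322,192),.1)]:
    d=np.load("/tmp/scene.npz")["d"];o,dr=ray(c,uv);t=d[uv[1],uv[0]];print(nm,plane(c,uv,z).round(3),"depth",(o+dr*t).round(3))
p=np.load("/tmp/side.npz")["p"][180:330,180:480]
cv2.imwrite("pics/sidez.png",cv2.resize(p[:,:,::-1],None,fx=2.6,fy=2.6,interpolation=2))
E
```

```text
scene blue 142 [243.9 284. ] [236 279  16  11] [0.5053 0.205  0.0576]
scene yellow 107 [252.7 255.3] [246 251  15   9] [0.5835 0.124  0.0576]
scene green 91 [303.9 255.5] [298 252  13   8] [0.515  0.0569 0.0576]
scene red 30 [373.2 226. ] [369 224  10   5] [ 0.5313 -0.1586  0.048 ]
side blue 259 [220.2 287.6] [209 281  23  15] [0.5046 0.2091 0.0576]
side yellow 199 [219.4 252.2] [210 247  20  12] [0.5822 0.1287 0.0576]
side green 156 [284.5 246.9] [276 242  18  11] [0.5144 0.0617 0.0576]
side red 50 [352.8 208.3] [347 206  13   5] [ 0.5297 -0.1544  0.048 ]
box left near top [ 0.552 -0.102  0.043] depth [ 0.566 -0.118  0.034]
box near right [ 0.482 -0.121  0.043] depth [ 0.499 -0.141  0.031]
box right far [ 0.483 -0.185  0.043] depth [ 0.49  -0.195  0.038]
jar top [ 0.646 -0.235  0.086] depth [ 0.643 -0.231  0.088]
conveyor near leg top [0.672 0.195 0.1  ] depth [0.678 0.191 0.097]
conv right leg top [ 0.657 -0.13   0.1  ] depth [ 0.676 -0.149  0.09 ]
```

View pics/sidez.png

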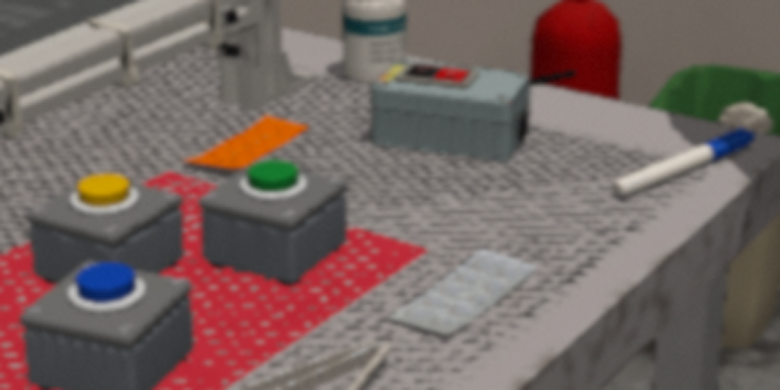

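The zoom shows the ON button left of (farther than) the red OFF, at about pixel (344,207) in the side image. The jar is behind the box, and the space above the stations is clear. I'll close the fingers, move over the box at a safe height, and look with the wrist camera.

Emit:
drive_effector(steps=[0.045, -0.04, 0, 0, 0, 0.09, -0.08, 0, 0, 0, 0.135, -0.12, 0, 0, 0, 0.18, -0.16, 0, 0, 0, 0.225, -0.2, 0, 0, 0, 0.27, -0.24, 0, 0, 0, 0.3, -0.27, 0, 0, 0, 0.32, -0.29, 0, 0, 0, 0.32, -0.29, 0, 0, 0], clamp_n=20)

```text
clock: 1.23
eef_pos: [0.4809, -0.2443, 0.248]
eef_rot: [-3.14, -0.0, 0.466]
force: [0.9, 0.1, 0.0]
grip_width: 0.0001
gripper_force: 0.0
```

```bash
python3 - <<'E'
from h import *
from workcell import r, read_camera, get_calibration, sense
c=get_calibration("wrist");p,d=read_camera("wrist");np.savez("/tmp/w1.npz",p=p,d=d,c=c)
cv2.imwrite("pics/w1.png",p[:,:,::-1]);print(c);s=sense();print(s["eef_pos"],s["eef_rot"],s["force"],s["grip_width"])
print(blobs(p,"red"))
E
```

```text
{'intrinsics': array([[410.26458189,   0.        , 317.6431156 ],
       [  0.        , 410.26458189, 245.46431087],
       [  0.        ,   0.        ,   1.        ]]), 'position': array([ 0.55594298, -0.20691479,  0.37303559]), 'orientation': array([ 2.81284293e+00,  1.95769452e-03, -1.10449762e+00])}
[ 0.48011509 -0.24652773  0.24808702] [-3.14126353e+00  4.45969559e-04  4.63297952e-01] [ 0.19264393  0.26358871 -0.18166041] -8.852776379377858e-05
[(np.int32(4434), array([43. , 53.3]), array([  0,   0,  87, 108], dtype=int32)), (np.int32(763), array([248.2, 105.1]), array([233,  90,  32,  32], dtype=int32))]
```

View pics/w1.png

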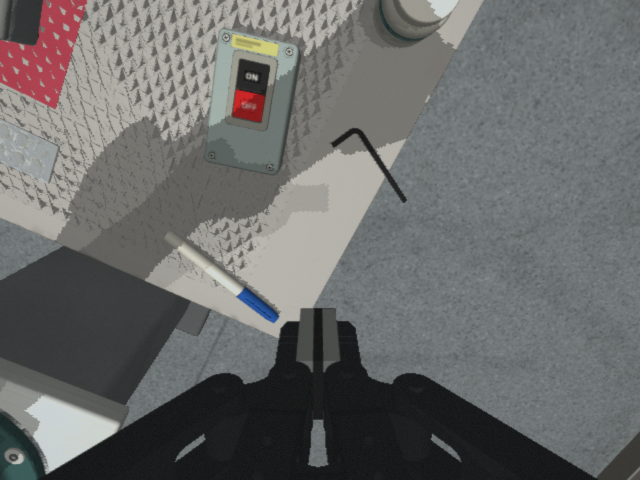

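The wrist view shows the ON button at (252,76), OFF at (249,105), the box corners at about (221,28), (299,40), (280,174) and (206,160), the hex key right of the box, the jar at top right and the pen at lower left.

```bash
python3 - <<'E'
from h import *
z=np.load("/tmp/w1.npz",allow_pickle=True);p=z["p"];c=z["c"].item()
h=cv2.cvtColor(p,cv2.COLOR_RGB2HSV)
red=cv2.inRange(h,(0,130,60),(8,255,255))|cv2.inRange(h,(172,130,60),(180,255,255))
k=np.zeros_like(red);k[50:130,225:275]=1;red*=k
blk=cv2.inRange(h,(0,0,0),(180,255,60))*k
blk=cv2.morphologyEx(blk,cv2.MORPH_CLOSE,np.ones((9,9)))
P={}
for n,m in(("off",red),("on",blk)):
    cs,_=cv2.findContours(m,cv2.RETR_EXTERNAL,2);q=max(cs,key=cv2.contourArea)
    b=cv2.boxPoints(cv2.minAreaRect(q));w=np.array([plane(c,v,.048) for v in b]);P[n]=w.mean(0)
    print(n,cv2.contourArea(q),b.round().tolist(),w.mean(0).round(4),[np.linalg.norm(w[i]-w[i-1]).round(4) for i in(1,2)])
d=P["on"]-P["off"];print("dist",np.linalg.norm(d),"yaw on-off",np.arctan2(d[1],d[0]))
C=[plane(c,v,.043) for v in((221,28),(299,40),(280,174),(206,160))]
m=np.mean(C,0);dx=(C[0]+C[1]-C[2]-C[3])/2;print("box centre",m.round(4),np.linalg.norm(dx[:2]),np.linalg.norm((C[0]-C[1])),"yaw",np.arctan2(dx[1],dx[0]))
y=np.arctan2(dx[1],dx[0]);u=np.array([np.cos(y),np.sin(y)]);print("off pred",m[:2]+u*.001,"on pred",m[:2]+u*.022)
E
```

```text
off 766.0 [[231.0, 117.0], [236.0, 89.0], [265.0, 93.0], [261.0, 122.0]] [ 0.5322 -0.1597  0.048 ] [np.float64(0.0205), np.float64(0.022)]
on 835.0 [[234.0, 88.0], [240.0, 59.0], [271.0, 66.0], [265.0, 95.0]] [ 0.5519 -0.1547  0.048 ] [np.float64(0.0204), np.float64(0.0229)]
dist 0.02027313440737111 yaw on-off 0.24943652118955714
box centre [ 0.534  -0.1607  0.043 ] 0.09705895461862449 0.056600461861521845 yaw 0.28122527067552155
off pred [ 0.53500158 -0.16040781] on pred [ 0.55517662 -0.15457962]
```

Units first: turns go in shares of pi rad. So 0.193 rad is 0.0614.

Emit:
drive_effector(steps=[0.04, -0.028, 0, 0.0318, 0, 0.0808, -0.0553, 0, 0.0614, 0, 0.0808, -0.0553, 0.05, 0.0614, 0, 0.0808, -0.0553, 0.1, 0.0614, 0, 0.0808, -0.0553, 0.14, 0.0614, 0, 0.0808, -0.0553, 0.168, 0.0614, 0, 0.0808, -0.0553, 0.168, 0.0614, 0, 0.0808, -0.0553, 0.168, 0.0614, 0])

```text
clock: 2.28
eef_pos: [0.5282, -0.1633, 0.081]
eef_rot: [3.14, -0.001, 0.266]
force: [0.1, -0.5, -0.4]
grip_width: 0.0001
gripper_force: 0.0
```

```bash
python3 - <<'E'
from h import *
from workcell import r, read_camera, get_calibration, sense
c=get_calibration("wrist");p,d=read_camera("wrist")
cv2.imwrite("pics/w2.png",p[:,:,::-1]);s=sense();print(s["eef_pos"],s["eef_rot"],s["force"],r.finger_overhang)
E
```

```text
[ 0.5286094  -0.16308122  0.08147787] [ 3.14004056e+00 -1.79563274e-03  2.66513959e-01] [-0.19905424  0.33026098  1.33234492] 0.017
```

View pics/w2.png

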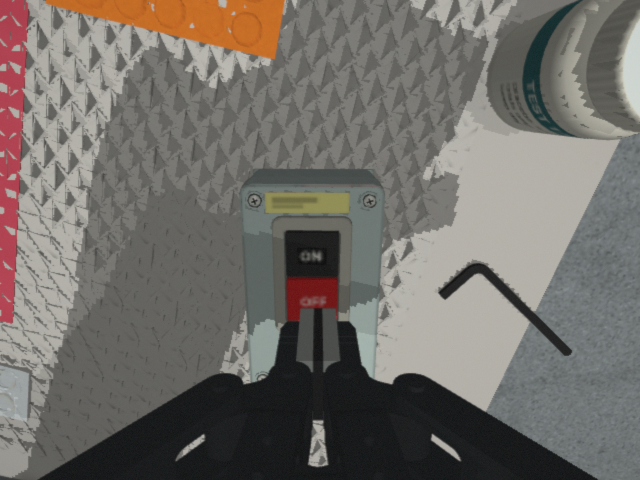

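The view shows the fingertips over the near half of the OFF button (front edge at y≈308), with the OFF/ON boundary at y≈278, so ON is clear. Centring is within about 2 mm, so I'll press gently.

Emit:
drive_effector(steps=[0, -0.002, 0.01, 0, 0, 0, -0.002, 0.015, 0, 0, 0, -0.002, 0.017, 0, 0, 0, -0.002, 0.018, 0, 0, 0, -0.002, 0.018, 0, 0])

```text
clock: 2.95
eef_pos: [0.5273, -0.1597, 0.0627]
eef_rot: [-3.141, 0.0, 0.268]
force: [-0.5, -0.1, 4.8]
grip_width: -0.0004
gripper_force: 2.6
```

Emit:
drive_effector(steps=[0, 0, 0.0005, 0, 0, 0, 0, 0.0008, 0, 0, 0, 0, 0.0008, 0, 0, 0, 0, 0.0008, 0, 0])

```text
clock: 3.45
eef_pos: [0.5272, -0.1597, 0.0621]
eef_rot: [-3.141, 0.0, 0.268]
force: [-1.7, 1.0, 7.0]
grip_width: 0.0002
gripper_force: 3.3
```

OFF is well down (about 2.6 mm at 7 N). I'll release it, raise the arm and go to a viewpoint over the stations.

To row units: 0.268 rad is 0.0853.

Emit:
drive_effector(steps=[0, 0, -0.005, 0, 0, 0, 0, -0.05, 0, 0, 0, 0, -0.11, 0, 0, -0.003, -0.055, -0.14, 0.0159, 0, -0.006, -0.11, -0.17, 0.0318, 0, -0.009, -0.17, -0.19, 0.0477, 0, -0.012, -0.23, -0.19, 0.0637, 0, -0.015, -0.28, -0.19, 0.0796, 0, -0.017, -0.305, -0.19, 0.0853, 0, -0.017, -0.305, -0.19, 0.0853, 0])

```text
clock: 4.7
eef_pos: [0.4294, 0.1316, 0.2516]
eef_rot: [-3.141, -0.0, 0.005]
force: [0.6, 0.1, -0.4]
grip_width: 0.0002
gripper_force: 0.0
```

```bash
python3 - <<'E'
from h import *
from workcell import r, read_camera, get_calibration, sense
c=get_calibration("wrist");p,d=read_camera("wrist");np.savez("/tmp/w3.npz",p=p,d=d,c=c)
cv2.imwrite("pics/w3.png",p[:,:,::-1]);s=sense();print(s["eef_pos"],s["eef_rot"],s["force"])
for k in("blue","green","yellow"):
  for a,ce,b in blobs(p,k): print(k,a,ce,b,plane(c,ce,.0576).round(4))
E
```

```text
[0.43000129 0.1299331  0.25154291] [ 3.14136327e+00 -1.96850419e-04  2.02692915e-03] [-0.01408447 -0.35150379 -0.38654312]
blue 1247 [223.3 107.6] [204  88  40  40] [0.5114 0.2019 0.0576]
green 1255 [425.  94.] [406  74  39  41] [0.5215 0.0541 0.0576]
yellow 336 [333.8   4.9] [317   0  35  13] [0.5784 0.1217 0.0576]
```

View pics/w3.png

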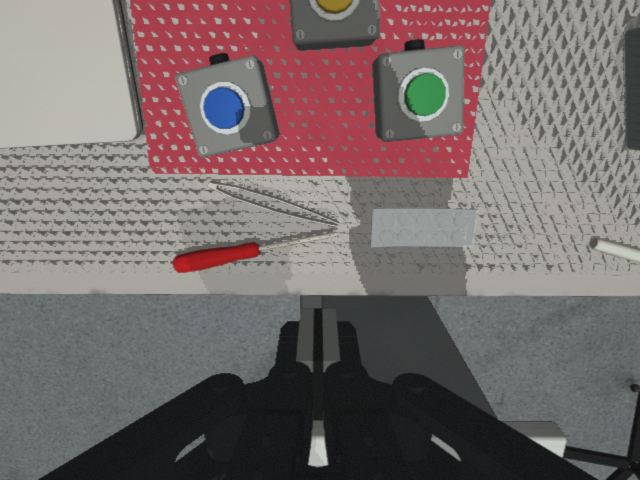

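The view shows blue at (223,108), green at (425,94) and yellow at the top edge (334,5). The strip and tools lie nearer the robot, clear of the pressing positions. Going to blue at about (0.510, 0.203).

Emit:
drive_effector(steps=[0.04, -0.036, 0, 0, 0, 0.08, -0.073, 0, 0, 0, 0.08, -0.073, 0.05, 0, 0, 0.08, -0.073, 0.1, 0, 0, 0.08, -0.073, 0.145, 0, 0, 0.08, -0.073, 0.168, 0, 0, 0.08, -0.073, 0.174, 0, 0, 0.08, -0.073, 0.178, 0, 0, 0.08, -0.073, 0.18, 0, 0, 0.08, -0.073, 0.18, 0, 0])

```text
clock: 6.0
eef_pos: [0.5111, 0.2024, 0.0725]
eef_rot: [-3.141, -0.002, -0.001]
force: [0.9, -2.3, 2.7]
grip_width: -0.0003
gripper_force: 1.2
```

Emit:
drive_effector(steps=[0, 0, 0.001, 0, 0, 0, 0, 0.002, 0, 0, 0, 0, 0.0025, 0, 0, 0, 0, 0.0025, 0, 0, 0, 0, 0.0025, 0, 0])

```text
clock: 6.62
eef_pos: [0.511, 0.2026, 0.0696]
eef_rot: [-3.141, -0.001, -0.001]
force: [0.5, -3.1, 6.7]
grip_width: -0.0003
gripper_force: 3.7
```

```bash
python3 -c "
from workcell import r, read_camera, get_calibration, sense
for _ in range(2): read_camera('wrist');print(sense()['force'],sense()['eef_pos'])"
```

```text
[ 0.17834735 -2.29688966  7.82964601] [0.51102871 0.20263371 0.06965519]
[ 1.13825775 -3.03522341  7.94339248] [0.51097504 0.20264168 0.06963699]
```

Blue is fully down (7.8 N, at the stop). I'll release it and go to the ON button, pressing its far half at about (0.557, -0.153) with yaw 0.27.

To row units: -0.27 rad is -0.0859.

Emit:
drive_effector(steps=[0, 0, -0.005, 0, 0, 0, 0, -0.05, 0, 0, 0, 0, -0.1, 0, 0, 0.01, 0.06, -0.1, -0.0318, 0, 0.02, 0.12, -0.1, -0.0637, 0, 0.03, 0.18, -0.1, -0.0859, 0, 0.04, 0.24, -0.1, -0.0859, 0, 0.046, 0.3, -0.1, -0.0859, 0, 0.046, 0.3556, -0.1, -0.0859, 0, 0.046, 0.3556, -0.05, -0.0859, 0, 0.046, 0.3556, -0.0115, -0.0859, 0, 0.046, 0.3556, -0.0115, -0.0859, 0])

```text
clock: 8.22
eef_pos: [0.5535, -0.1514, 0.0777]
eef_rot: [-3.137, 0.006, 0.271]
force: [0.7, 0.0, 0.9]
grip_width: 0.0001
gripper_force: 0.0
```

```bash
python3 - <<'E'
from h import *
from workcell import r, read_camera, get_calibration, sense
p,d=read_camera("wrist")
cv2.imwrite("pics/w4.png",p[:,:,::-1]);s=sense();print(s["eef_pos"],s["eef_rot"],s["force"])
E
```

```text
[ 0.55515036 -0.15178138  0.07953588] [-3.13926961e+00  2.73789790e-03  2.70784659e-01] [ 0.00659552 -0.42953343 -0.1761981 ]
```

View pics/w4.png

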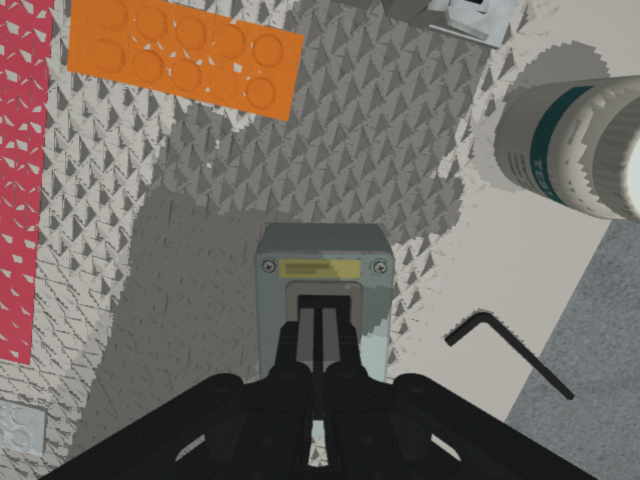

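The view shows the tips over the far part of the ON button. Its far edge shows at y≈295 ahead of the tips, and OFF lies behind. I'll shift 2 mm further from OFF and lower in steps.

Emit:
drive_effector(steps=[0.002, 0, 0.006, 0, 0, 0.002, 0, 0.012, 0, 0, 0.002, 0, 0.015, 0, 0, 0.002, 0, 0.016, 0, 0, 0.002, 0, 0.016, 0, 0])

```text
clock: 8.9
eef_pos: [0.5581, -0.1524, 0.0646]
eef_rot: [3.141, -0.0, 0.27]
force: [-0.2, -0.3, 0.7]
grip_width: -0.0003
gripper_force: 0.0
```

Emit:
drive_effector(steps=[0, 0, 0.001, 0, 0, 0, 0, 0.002, 0, 0, 0, 0, 0.0024, 0, 0, 0, 0, 0.0024, 0, 0, 0, 0, 0.0024, 0, 0])

```text
clock: 9.52
eef_pos: [0.5581, -0.1524, 0.0625]
eef_rot: [3.142, -0.0, 0.27]
force: [-0.6, 0.8, 5.5]
grip_width: 0.0
gripper_force: 2.7
```

```bash
python3 -c "
from workcell import r, read_camera, get_calibration, sense
for _ in range(2): read_camera('wrist');print(sense()['force'],sense()['eef_pos'])"
```

```text
[-0.75713395  1.47450298  5.62835227] [ 0.55815193 -0.15240675  0.06256338]
[-0.53952153  0.10595979  5.75313545] [ 0.55812404 -0.1524144   0.06255118]
```

Emit:
drive_effector(steps=[0, 0, 0.0005, 0, 0, 0, 0, 0.0005, 0, 0, 0, 0, 0.0005, 0, 0])

```text
clock: 10.0
eef_pos: [0.5581, -0.1524, 0.0622]
eef_rot: [3.141, -0.0, 0.27]
force: [-0.7, 0.9, 7.3]
grip_width: -0.0001
gripper_force: 3.2
```

Emit:
drive_effector(steps=[0, 0, -0.005, 0, 0, 0, 0, -0.05, 0, 0, 0, 0, -0.1, 0, 0, 0.005, -0.055, -0.1, 0.0286, 0, 0.01, -0.11, -0.1, 0.0573, 0, 0.015, -0.165, -0.1, 0.0859, 0, 0.019, -0.211, -0.1, 0.0859, 0, 0.019, -0.211, -0.1, 0.0859, 0, 0.019, -0.211, -0.05, 0.0859, 0, 0.019, -0.211, -0.022, 0.0859, 0, 0.019, -0.211, -0.015, 0.0859, 0, 0.019, -0.211, -0.011, 0.0859, 0])

```text
clock: 11.5
eef_pos: [0.52, 0.055, 0.0727]
eef_rot: [3.141, 0.001, -0.001]
force: [-1.0, -0.7, 2.7]
grip_width: -0.0002
gripper_force: 1.2
```

ON was pressed to 7.3 N and released. The tips are now on the green button, so I'll press it fully.

Emit:
drive_effector(steps=[0, 0, 0.001, 0, 0, 0, 0, 0.002, 0, 0, 0, 0, 0.0026, 0, 0, 0, 0, 0.0026, 0, 0, 0, 0, 0.0026, 0, 0])

```text
clock: 12.12
eef_pos: [0.5205, 0.0556, 0.0703]
eef_rot: [3.141, -0.001, -0.001]
force: [-0.6, -2.8, 4.2]
grip_width: -0.0001
gripper_force: 1.9
```

```bash
python3 -c "
from workcell import r, read_camera, get_calibration, sense
for _ in range(2): read_camera('wrist');print(sense()['force'],sense()['eef_pos'])"
```

```text
[-0.20247818 -2.68029892  4.43646007] [0.52050209 0.05567458 0.0702102 ]
[-2.03860496 -2.38489813  3.42128849] [0.5205425  0.05575702 0.07017249]
```

Emit:
drive_effector(steps=[0, 0, 0.0008, 0, 0, 0, 0, 0.0008, 0, 0, 0, 0, 0.0008, 0, 0])

```text
clock: 12.6
eef_pos: [0.5205, 0.0558, 0.0696]
eef_rot: [3.141, -0.001, -0.0]
force: [-1.1, -3.2, 7.9]
grip_width: -0.0
gripper_force: 4.0
```

Emit:
drive_effector(steps=[0, 0, -0.005, 0, 0, 0, 0, -0.06, 0, 0, 0, 0, -0.12, 0, 0, 0, 0, -0.18, 0, 0, -0.05, 0, -0.2, 0, 0, -0.09, 0, -0.2, 0, 0, -0.09, 0, -0.2, 0, 0, -0.09, 0, -0.2, 0, 0])

```text
clock: 13.6
eef_pos: [0.4309, 0.057, 0.2694]
eef_rot: [-3.141, -0.002, 0.001]
force: [0.2, 0.6, 0.9]
grip_width: -0.0003
gripper_force: 0.0
```

```bash
python3 - <<'E'
from h import *
from workcell import r, read_camera, get_calibration, sense
p,d=read_camera("scene");o=np.load("/tmp/scene.npz")["p"]
cv2.imwrite("pics/end.png",np.vstack([o[170:370,160:480,::-1],p[170:370,160:480,::-1]]))
for n in("scene","side"):
    p,d=read_camera(n);o=np.load(f"/tmp/{n}.npz")["p"]
    df=cv2.absdiff(p,o).max(2)
    print(n,(df[170:370,160:480]>60).sum())
E
```

```text
scene 1
side 1129
```

View pics/end.png

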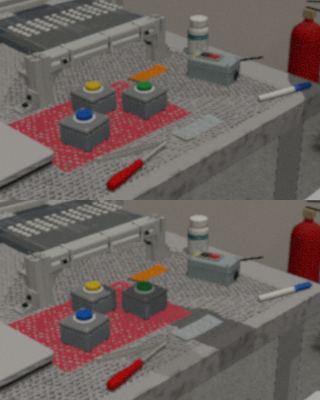

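The before (top) and after (bottom) views match apart from the arm's shadow. The boxes and bystanders are in place and the buttons are up, so I'm handing in the job.

```bash
python3 -c "
from workcell import r, read_camera, get_calibration, sense
print(r.finish_job())"
```

```text
the job is handed in; nothing more can be done
None
```

I pressed and released the four buttons in order (OFF 7 N, blue 8 N, ON 7 N, green 8 N), left yellow alone, saw nothing out of place in the final pictures, and handed the job in at about 14 s; no verdict came back.

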